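# Empty a tray of used sample tubes through the spring flap of a waste bin

### The arm

A 6-joint arm with a two-finger parallel gripper is mounted at the origin on a cart in front of the work surface, level with it; the furniture and walls round the work are solid. World frame = base frame: x ahead of the robot, y to its left, z up, the work surface at z = 0. Lengths are in m, angles in rad, forces in N, time in s.
With the tool pointing down it reaches from about 0.3 to 0.875 m from the base axis. Payload 6.4 kg.
Tool frame: the origin (TCP) lies on the mounting face of the last link; the fingertips stand 173 mm ahead of it and the grasp point (between the pads) lies 155 mm ahead of it (ctrl.grip_point_offset is the distance from the TCP to the grasp point, in m); z points along the fingers, y is the line along which they close (so a half turn about z gives the same grasp; the last joint's range is limited). The gripper opens to 85 mm and grips with 20 to 120 N. Pads are 22 mm wide; open, the fingers measure 114 mm over their backs; the gripper's body (76 mm by 85 mm) begins 54 mm behind the grasp point. The pads swing forward as they close: fully open they stand 13 mm farther back than shut.
Start: joints at [-1.441, 0.181, 1.607, -0, 1.354, -0.206], TCP at [0.189, -0.543, 0.405] pointing down, gripper open.
Joint ranges: [-2.99, 2.99], [-0.89, 2.07], [0.3, 2.58], [-1.14, 4.28], [0, 2.63], [-3.12, 3.12]. Speed limits (rad/s): [2.57, 2.57, 3.01, 3.14, 3.14, 3.14].

### API

Orientations are given as a unit quaternion [w, x, y, z].
In Python, from bench import status, imaging, ctrl, models gives the robot as it stands.
- The arm moves only by the tool send_rows, never from a script. Its argument "commands" is a list that holds one entry, the list of rows, each a list of 6 numbers: the shift along the tool's x, y, z normalised to -1 to 1, where 1 is 3 cm, then the turn, a rotation vector about the tool's x, y, z normalised to -1 to 1, where 1 is 0.1 rad. A call has 1 to 8 rows; each row shifts and turns the commanded pose from where the row before left it, along the tool's axes as they then stand; what a row does not reach is not made up. A row lasts 1/12 s, in which the tool goes at most 41.7 mm and 7.16 degrees, less where a joint would pass 70% of its speed; a pose out of reach is approached as far as the arm can. A call with a number of a shift or a turn outside -1 to 1 is refused whole. A call with a gripper value outside its range is refused whole. "jaw" is the opening, from 0 (shut) to 1 (fully open), set as the call begins (left out, the last holds). The fingers move at their own pace and stop on an object; the grip force is fixed at half the most. Time passes only in rows, so rows that do not move let the fingers close. It gives the time, the measured TCP pose, the force, the opening and the grip force at its end, in the units of the state.
- status.get_obs(): the state, without advancing time (a new reading comes with each control period).
- imaging.camera(name): name is "scene" or "top" or "wrist"; returns a dict with "image" (384x512x3 uint8, blue, green, red), "depth" (384x512 float32, m along the optical axis (not along the pixel's ray), 0 where there is no reading), "mtx" (3x3 intrinsics, pixels), "pose" (4x4, takes a point from camera to world coordinates). Camera axes: x right, y down, z forward; pixel columns grow to the right and rows downward; lengths in m; the calibration is good to about 2 mm. A picture is of the moment at which its call begins.
- ctrl.hand_in(): hands the job in; it is judged then, once.
Trained networks look in a picture, given as the dict that the camera call returned (one of the last four; its "shot" number tells which), for a name from the list of things; names that differ only in an ending like _2 or _b are one class to them, and where a whole thing is asked for, a point or a joint stands for the part that bears it (a point fixed in the world has none). Each returns a list of dicts, best first, with "confidence" (0 to 1); they miss things now and then, are a little off and sometimes report something else, mostly with a low value. They report only what shows in the picture. A call takes as long as a camera call. They do not tell look-alikes from the thing itself.
- models.recognise(picture, name): "centre" ([column, row] in pixels, amid what is visible of it).
- models.regions_of(picture, name): "region" (384x512 bool, what is visible of it) and "centre" ([column, row] in pixels, amid what is visible of it).
The state is a dict: "time_s": time; "q": joint angles; "dq": joint speeds; "joint_efforts": joint torques, N m; "eef_pos": TCP position; "eef_rot": TCP orientation; "wrist_force": force on the tool from outside, world axes, zero at the start; "torque": the same for the moment, N m; "opening": opening from 0.0 (shut) to 1.0 (fully open); "grasp_force": force on a finger pad.
Only numpy, scipy, OpenCV 4.12 (cv2) and the standard library are available. Lean on these libraries where they do the work, as an engineer would, in place of code of your own. Each camera call takes 0.05 s, during which the arm holds its last target. There are 200 camera calls.

### The job

Lift the loaded scoop tray out of its rack, where only its thick rear wall can be gripped, set it down flat on the bench with both tubes still in it and let go. Then take it again in a way that lets you tip it, press the waste bin's spring flap down with the tray's open front lip and pour both used tubes in through it. Let the flap spring shut, stand the empty tray flat on the bench, and leave the jar, beaker and timer where they are; the robot itself must not push on the bin.

Things in the scene. Friction and masses are not known exactly. Their poses are not given: they have to be found in the camera images.
- tray: Open-fronted steel scoop tray, 160 mm long (its x), 64 mm wide (its y), 0.18 kg, about 0.24 kg loaded. Origin: centre of its underside; x points to the open front, z up. Floor 3 mm thick. Side walls 3 mm thick, outer faces at y = +-32 mm, 38 mm high from x = -80 to +40 mm, then 21 mm high to the lip. The tubes slide out once it is tipped forward by about 27 to 38 degrees.
- tray_lip (a point): Middle of the pouring lip: the front lower edge of the tray's floor, x = +80 mm, z = 0 in the tray's frame.
- tray_rear (a point): Top centre of the tray's rear wall, a solid bar 10 mm thick (x = -80 to -70 mm) and 46 mm high, to be pinched from above. In front of it is an empty well with 33 mm of finger room (floor 3 mm up), closed by a cross strip 14 mm high at x = -36 mm that keeps the tubes forward.
- tube_a: One of two like capped sample tubes, clear with a white cap, 25 mm diameter, 95 mm long, 30 g, lying in the tray in front of the cross strip, side by side along the tray. Origin: mid-length on its axis; x runs along the axis to the pointed end.
- tube_b: The other tube, as tube_a.
- rack: Fixed white rack that the tray starts in, 172 x 92 mm. Origin: centre of its underside; x points to the tray's lip. Base 6 mm thick (the tray stands on it, its origin over the rack's); two cheeks, inner faces at y = +-35.5 mm, 53 mm high from x = -73 to +77 mm, hide the tray's sides; open at front, rear and top.
- bin: Fixed white hollow waste bin, 190 mm (x) by 160 mm (y), 185 mm high, walls 4 mm, floor 5 mm. Origin: centre of its underside; x is the direction to pour in. In its grey 6 mm thick top is an opening from x = -70 to +30 mm and y = -48 to +48 mm, closed by an aluminium flap; the rim before it, on the -x side, is 25 mm deep.
- flap (a joint): Opening angle of the flap in rad: 0 shut (level, flush with the top), up to 1.2 with its free edge down in the bin. It is hinged along the opening's -x edge, 92 mm wide, 98 mm long. A spring shuts it: 0.12 N m at 0, plus 0.15 N m per rad, so about 1.3 N at the free edge starts it and 3 N opens it 0.9 rad. The tubes alone cannot open it.
- flap_hinge (a point): Middle of the flap's hinge line, 1 mm below the bin's top (x = -70, z = 184 mm in the bin's frame).
- flap_edge (a point): Middle of the flap's free edge, on its upper face; 98 mm from the hinge, moves with the flap.
- jar: Bystander: loose clear glass jar, 70 mm diameter, 88 mm high. Origin: centre of its underside.
- beaker: Bystander: loose glass beaker, 60 mm across, 70 mm high. Origin: centre of its underside.
- timer: Bystander: loose lab timer, 51 x 66 x 61 mm. Origin: centre of its underside.
Mind the look-alikes: they are no part of the job. What is shaped like the tray but pink is not meant.

How it is judged:
On the way, in this order (a step that is already met when the one before it is completed fails the run):
1. the loaded tray stands flat on the bench clear of the rack, let go, both tubes in it (height (world z) of tray below 0.005 m and angle between tray's own z axis and vertical below 0.06 rad and contact force between the fingers and tray below 0.1 N and linear speed of tray below 0.02 m/s and contact force between tray and rack below 0.1 N and x of tube_a in the frame of tray between -0.04 and 0.08 m and x of tube_b in the frame of tray between -0.04 and 0.08 m and z of tube_a in the frame of tray between 0 and 0.05 m and z of tube_b in the frame of tray between 0 and 0.05 m), for 0.2 s.
2. the tray presses the flap open by more than 0.45 rad (value of joint flap above 0.45 rad and contact force between tray and bin above 0.3 N), for 0.1 s.
At the end, for the whole second after the job is handed in: Both tubes lie at rest inside the bin (centres inside its walls and under 150 mm height), the flap is shut (under 0.08 rad), and the empty tray stands flat on the bench (within 5 mm and 0.06 rad), clear of the rack, at rest and let go (x of tube_a in the frame of bin between -0.095 and 0.095 m and y of tube_a in the frame of bin between -0.08 and 0.08 m and z of tube_a in the frame of bin between 0 and 0.15 m and linear speed of each of tube_a, tube_b below 0.05 m/s and x of tube_b in the frame of bin between -0.095 and 0.095 m and y of tube_b in the frame of bin between -0.08 and 0.08 m and z of tube_b in the frame of bin between 0 and 0.15 m and value of joint flap below 0.08 rad and height (world z) of tray below 0.005 m and angle between tray's own z axis and vertical below 0.06 rad and contact force between the fingers and tray below 0.1 N and linear speed of tray below 0.02 m/s and contact force between tray and rack below 0.1 N); the robot touches nothing.
It fails at once if the clear jar is shifted more than 30 mm or tipped (distance of jar from where it was at the start of the episode above 0.03 m or angle between jar's own z axis and vertical above 0.4 rad).
It fails at once if the beaker is shifted more than 30 mm or tipped (distance of beaker from where it was at the start of the episode above 0.03 m or angle between beaker's own z axis and vertical above 0.4 rad).
It fails at once if the timer is shifted more than 30 mm or tipped (distance of timer from where it was at the start of the episode above 0.03 m or angle between timer's own z axis and vertical above 0.4 rad).
It fails at once if the fingers or the arm push on the bin with more than 4 N (contact force between any of the fingers, the arm and bin above 4 N).
It also fails if it takes over 69 s, if anything falls off the work surface, if the arm or the gripper's body presses on something with over 40 N, if the wrist force passes 120 N, or if a joint passes its speed limit or range.

## Working session

There is one attempt and no reset: what is moved stays moved. The work goes in short steps, Python scripts to look and compute and a tool call to move; the robot and the scene stay as the last step left them, time stands still between calls to the robot, and variables do not carry over. Pictures are saved under pics/ and viewed, at most 12 in all, crops included, and the job is handed in when it is done.

Besides the shell and the picture viewer there is one more tool, called after "Request:" as name([rows], argument=value, ...), one row to a line, values as JSON. send_rows: Moves the arm, as the interface text tells. Its arguments: {"type":"object","properties":{"commands":{"type":"array"},"jaw":{"type":"number"}},"required":["commands"]}

```bash
mkdir -p pics; ls; cat > h.py <<'E'
import numpy as np, cv2
from bench import status, imaging, ctrl, models
from scipy.spatial.transform import Rotation as R
def pts(p,mask=None):
    d=p["depth"]; m=(d>0) if mask is None else (mask&(d>0))
    v,u=np.nonzero(m); z=d[v,u]; K=p["mtx"]
    c=np.stack([(u-K[0,2])*z/K[0,0],(v-K[1,2])*z/K[1,1],z],1)
    T=p["pose"]; return c@T[:3,:3].T+T[:3,3]
def tcp():
    s=status.get_obs(); q=s["eef_rot"]
    return np.array(s["eef_pos"]),R.from_quat([q[1],q[2],q[3],q[0]]),s
E
python3 - <<'E'
from h import *
ims=[]
for n in ["scene","top"]:
    p=imaging.camera(n); ims.append(p["image"]); cv2.imwrite(f"pics/{n}0.png",p["image"]); print(n,p["pose"].round(3).tolist(),p["mtx"].round(1).tolist())
    for t in ["tray","tube_a","rack","bin","flap","jar","beaker","timer"]:
        for r in models.regions_of(p,t)[:4]:
            if r["confidence"]<0.3: continue
            w=pts(p,r["region"]); print(t,round(r["confidence"],2),np.round(r["centre"]),np.median(w,0).round(3),w.min(0).round(3),w.max(0).round(3))
p,r,s=tcp(); print(p,r.as_matrix().round(3).tolist())
E
```

```text
pics
scene [[-0.776, -0.295, 0.557, -0.129], [-0.63, 0.389, -0.672, 0.724], [-0.019, -0.873, -0.487, 0.692], [0.0, 0.0, 0.0, 1.0]] [[383.1, 0.0, 254.4], [0.0, 383.1, 187.5], [0.0, 0.0, 1.0]]
tray 0.86 [288. 206.] [ 0.451 -0.151  0.034] [ 0.435 -0.212  0.009] [ 0.555 -0.113  0.056]
tray 0.79 [348. 208.] [ 0.293 -0.25   0.02 ] [ 0.152 -0.352 -0.001] [0.363 0.053 0.263]
tray 0.41 [169. 255.] [0.464 0.315 0.15 ] [ 0.396 -0.005 -0.003] [0.864 0.408 0.196]
tube_a 0.59 [274. 200.] [ 0.523 -0.18   0.029] [ 0.489 -0.199  0.015] [ 0.571 -0.165  0.036]
tube_a 0.36 [216. 192.] [ 0.695 -0.055  0.046] [ 0.673 -0.106  0.001] [ 0.743 -0.036  0.091]
rack 0.59 [275. 202.] [ 0.513 -0.136  0.032] [ 0.427 -0.308 -0.002] [ 0.628 -0.101  0.056]
rack 0.37 [171. 255.] [0.463 0.315 0.151] [ 0.396  0.01  -0.002] [0.861 0.408 0.196]
bin 0.93 [170. 253.] [0.464 0.315 0.15 ] [ 0.396 -0.029 -0.003] [0.864 0.408 0.196]
flap 0.62 [171. 221.] [0.5   0.268 0.185] [0.437 0.205 0.14 ] [0.594 0.327 0.195]
flap 0.5 [214. 190.] [ 0.698 -0.058  0.045] [ 0.672 -0.211 -0.003] [ 0.845 -0.033  0.091]
jar 0.9 [214. 194.] [ 0.698
[... 979 characters left out ...]
[221. 138.] [0.703 0.052 0.043] [ 0.685  0.02  -0.001] [0.742 0.088 0.065]
bin 0.69 [131. 200.] [0.505 0.265 0.184] [ 0.399  0.16  -0.005] [0.677 0.46  0.198]
flap 0.79 [132. 202.] [0.504 0.262 0.184] [0.441 0.198 0.015] [0.564 0.379 0.191]
jar 0.74 [264. 138.] [ 0.706 -0.072  0.034] [ 0.675 -0.104 -0.002] [ 0.734 -0.037  0.093]
beaker 0.75 [388. 212.] [ 0.473 -0.415  0.036] [ 0.447 -0.461 -0.002] [ 0.509 -0.384  0.074]
timer 0.67 [220. 140.] [0.704 0.054 0.043] [ 0.685  0.02  -0.004] [0.745 0.093 0.065]
timer 0.4 [305. 194.] [ 0.535 -0.192  0.031] [ 0.492 -0.213  0.015] [ 0.583 -0.172  0.039]
[ 0.18949686 -0.5428877   0.40472079] [[0.944, 0.33, 0.0], [0.33, -0.944, -0.0], [-0.0, 0.0, -1.0]]
```

```bash
python3 -c "
import cv2;a=cv2.imread('pics/scene0.png');b=cv2.imread('pics/top0.png');cv2.imwrite('pics/b0.png',cv2.resize(b,(800,600)));cv2.imwrite('pics/a0.png',cv2.resize(a,(800,600)))"
```

```text
(no output)
```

View pics/b0.png

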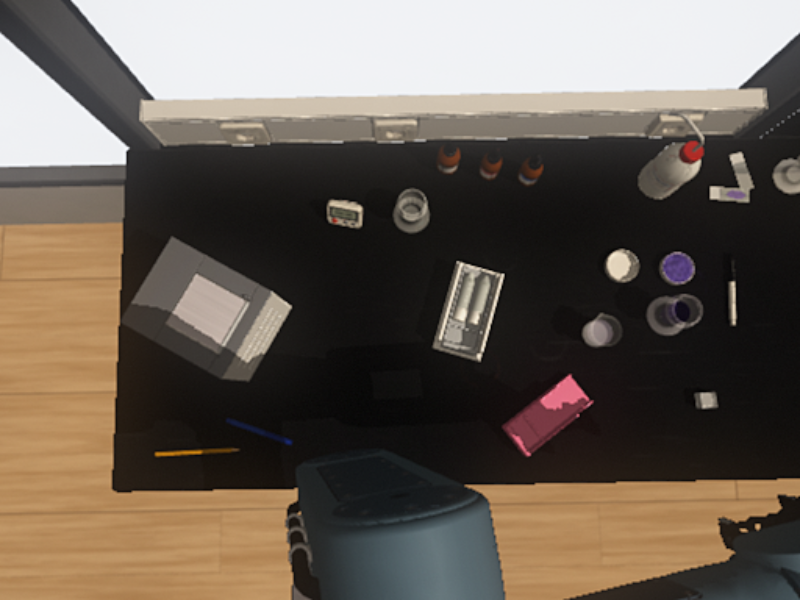

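View pics/a0.png

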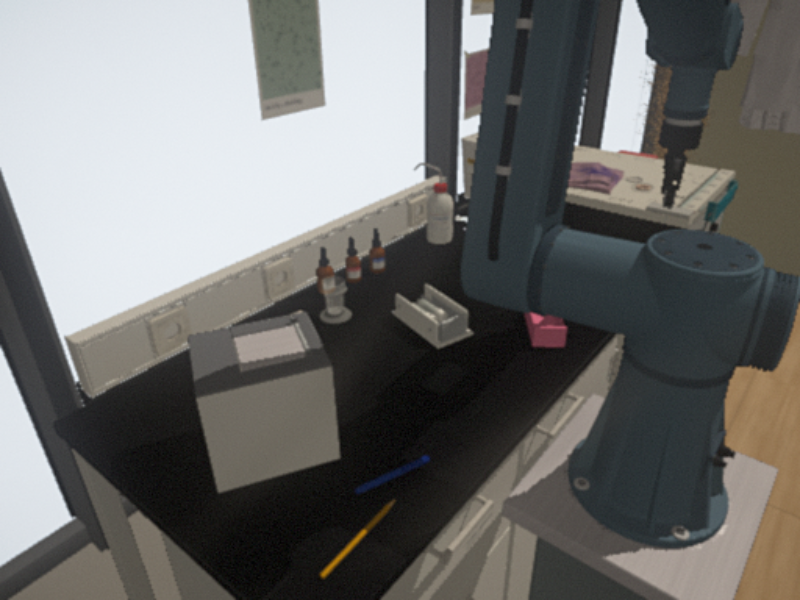

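The top picture shows the tray with its tubes in the rack at about (468,310), rear wall towards the robot. The bin is at (205,310), the pink look-alike at (548,415), the jar at (410,210), the timer at (345,213) and the beaker at (600,330).

```bash
python3 - <<'E'
from h import *
p=imaging.camera("top"); img=p["image"]; d=p["depth"]
W=pts(p,np.ones_like(d,bool)&True) if (d>0).all() else None
full=np.zeros(d.shape+(3,)); v,u=np.nonzero(d>0); full[v,u]=pts(p)
def rect(m,name):
    w=full[m][:,:2].astype(np.float32); r=cv2.minAreaRect(w); print(name,len(w),np.round(r[0],4),np.round(r[1],4),round(r[2],2)); print(np.round(cv2.boxPoints(r),3).tolist())
X,Y,Z=full[...,0],full[...,1],full[...,2]
b=(Z>0.176)&(Z<0.2)&(X>0.3)&(X<0.75)&(Y>0.1)&(Y<0.46)
print("binz",np.median(Z[b]))
rect(b,"bin top")
g=img.astype(int).sum(2)/3
print(np.percentile(g[b],[5,25,50,75,95]))
tm=models.regions_of(p,"flap")
rf=tm[0]["region"]
rect(rf&b,"flap net")
rk=(Z>0.047)&(Z<0.06)&(X>0.4)&(X<0.65)&(Y<-0.08)&(Y>-0.28); rect(rk,"cheeks")
tr=models.regions_of(p,"tray")[0]["region"]
k=(Z>0.003)&(Z<0.012)&(X>0.4)&(X<0.65)&(Y<-0.08)&(Y>-0.28); rect(k|rk,"rack all")
c=cv2.resize(img[110:250,70:200],None,fx=4,fy=4,interpolation=cv2.INTER_CUBIC)
e=cv2.resize(img[155:240,265:335],None,fx=6,fy=6,interpolation=cv2.INTER_CUBIC)
o=np.zeros((max(c.shape[0],e.shape[0]),c.shape[1]+e.shape[1],3),np.uint8)[:, :]
o[:c.shape[0],:c.shape[1]]=c;o[:e.shape[0],c.shape[1]:]=e
o=cv2.resize(o,None,fx=.8,fy=.8)
print(o.shape); cv2.imwrite("pics/crop.png",o[:600,:800])
for n in ["beaker","jar","timer"]:
  pass
E
```

```text
binz 0.18427883798439604
bin top 4749 [0.5145 0.2815] [0.1925 0.16  ] 60.11
[[0.3970000147819519, 0.23800000548362732], [0.5360000133514404, 0.15800000727176666], [0.6320000290870667, 0.32499998807907104], [0.49300000071525574, 0.4050000011920929]]
[ 52.          72.          94.33333333 146.33333333 179.        ]
flap net 1436 [0.5033 0.2617] [0.1027 0.0921] 60.61
[[0.43799999356269836, 0.23999999463558197], [0.5180000066757202, 0.1940000057220459], [0.5690000057220459, 0.2840000092983246], [0.4880000054836273, 0.32899999618530273]]
cheeks 341 [ 0.5189 -0.1731] [0.0848 0.1549] 72.6
[[0.4320000112056732, -0.1899999976158142], [0.5799999833106995, -0.2370000034570694], [0.6050000190734863, -0.15600000321865082], [0.4580000042915344, -0.10899999737739563]]
rack all 1297 [ 0.5245 -0.1804] [0.2504 0.1986] 0.5
[[0.39800000190734863, -0.0820000022649765], [0.4000000059604645, -0.2809999883174896], [0.6510000228881836, -0.27900001406669617], [0.6489999890327454, -0.07999999821186066]]
(448, 752, 3)
```

View pics/crop.png

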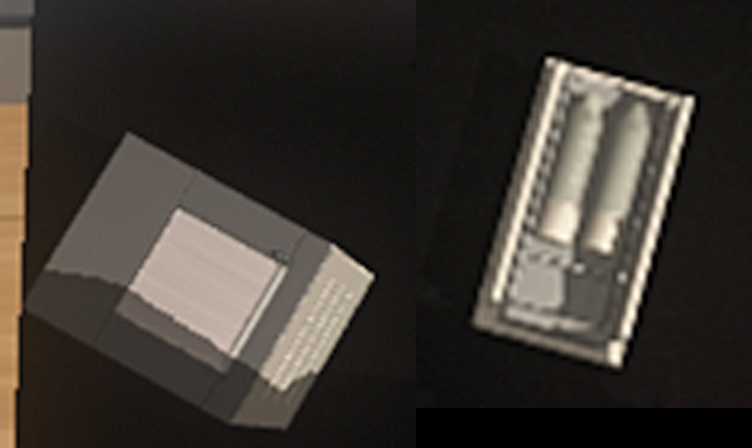

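The rack and tray sit at about (0.517,-0.1725) with yaw -17.6°. The bin is at (0.5145,0.2815) with yaw +60°, hinge near (0.480,0.221). The crop shows the flap nearer the robot's side of the bin, so the pour direction points away from the robot.

```bash
cat >> h.py <<'E'
def rot(psi,pitch=0):
    """tool y at yaw psi (deg), pointing down, then pitched about tool y (deg)"""
    a=np.radians(psi); y=np.array([np.cos(a),np.sin(a),0]); z=np.array([0,0,-1.])
    return R.from_matrix(np.stack([np.cross(y,z),y,z],1))*R.from_euler('y',pitch,degrees=True)
def plan(targets,start=None,nd=2):
    """targets: list of (pos, R, nrows); prints rows in tool axes"""
    p,r,_=tcp() if start is None else start+(None,)
    rows=[]
    for P,Q,n in targets:
        P=np.array(P); p0=p; rv=(r.inv()*Q).as_rotvec(); r0=r
        for i in range(n):
            f=(i+1)/n; pt=p0+(P-p0)*f; rt=r0*R.from_rotvec(rv*f)
            s=np.round(r.inv().apply(pt-p)/0.03,nd); t=np.round((r.inv()*rt).as_rotvec()/0.1,nd)
            rows.append(np.r_[s,t].tolist()); p=p+r.apply(s*0.03); r=r*R.from_rotvec(t*0.1)
        print("err",np.round(p-P,4),"max",np.abs(rows).max())
    for i in range(0,len(rows),8): print(str([[float(x)+0. for x in q] for q in rows[i:i+8]]).replace(" ","").replace("-0.0,","0,").replace("-0.0]","0]"))
E
python3 - <<'E'
from h import *
print(ctrl.grip_point_offset)
plan([([.4455,-.150,.27],rot(-17.6),16)])
E
```

```text
0.1547
err [-0.      0.0001 -0.    ] max 0.98
[[0.77,-0.6,0.28,0.0,0.0,-0.58],[0.81,-0.55,0.28,0.0,0.0,-0.58],[0.84,-0.5,0.28,0.0,0.0,-0.58],[0.86,-0.46,0.28,0.0,0.0,-0.58],[0.89,-0.4,0.28,0.0,0.0,-0.58],[0.91,-0.35,0.28,0.0,0.0,-0.58],[0.93,-0.3,0.28,0.0,0.0,-0.58],[0.95,-0.24,0.28,0.0,0.0,-0.58]]
[[0.96,-0.19,0.29,0.0,0.0,-0.58],[0.97,-0.13,0.28,0.0,0.0,-0.58],[0.97,-0.08,0.28,0.0,0.0,-0.58],[0.98,-0.02,0.28,0.0,0.0,-0.58],[0.97,0.04,0.28,0.0,0.0,-0.58],[0.98,0.1,0.28,0.0,0.0,-0.58],[0.96,0.15,0.28,0.0,0.0,-0.58],[0.96,0.2,0.28,0.0,0.0,-0.58]]
```

Request:
send_rows([
  [[0.77,-0.6,0.28,0,0,-0.58],[0.81,-0.55,0.28,0,0,-0.58],[0.84,-0.5,0.28,0,0,-0.58],[0.86,-0.46,0.28,0,0,-0.58],[0.89,-0.4,0.28,0,0,-0.58],[0.91,-0.35,0.28,0,0,-0.58],[0.93,-0.3,0.28,0,0,-0.58],[0.95,-0.24,0.28,0,0,-0.58]],
], jaw=0.4)

```text
time_s: 1.72
eef_pos: [0.318, -0.3452, 0.3373]
eef_rot: [0.0, 0.921, 0.391, 0.0]
wrist_force: [-0.0, 0.2, 0.2]
opening: 0.4
grasp_force: 0.0
```

Request:
send_rows([
  [[0.96,-0.19,0.29,0,0,-0.58],[0.97,-0.13,0.28,0,0,-0.58],[0.97,-0.08,0.28,0,0,-0.58],[0.98,-0.02,0.28,0,0,-0.58],[0.97,0.04,0.28,0,0,-0.58],[0.98,0.1,0.28,0,0,-0.58],[0.96,0.15,0.28,0,0,-0.58],[0.96,0.2,0.28,0,0,-0.58]],
])

```text
time_s: 2.38
eef_pos: [0.4462, -0.1486, 0.2699]
eef_rot: [0.0, 0.806, 0.592, 0.0]
wrist_force: [-0.4, -1.4, 0.3]
opening: 0.399
grasp_force: 0.0
```

```bash
python3 - <<'E'
from h import *
p=imaging.camera("wrist"); full=np.zeros(p["depth"].shape+(3,)); v,u=np.nonzero(p["depth"]>0); full[v,u]=pts(p)
P,r,s=tcp(); print(P,r.as_matrix().round(3).tolist(),s["opening"],s["q"])
# points near the rear bar's top in rack frame
a=np.radians(-17.6); ex=np.array([np.cos(a),np.sin(a)]); ey=np.array([-ex[1],ex[0]])
d=full[...,:2]-[.517,-.1725]; x=d@ex; y=d@ey; Z=full[...,2]
m=(Z>.048)&(Z<.062)&(abs(y)<.030)&(x<-.05)&(x>-.1); print("bar",m.sum(),x[m].min() if m.any() else 0,np.median(x[m]),x[m].max(),y[m].min(),y[m].max(),np.median(Z[m]))
m=(Z>.045)&(Z<.062)&(abs(y)>.03)&(abs(y)<.06)&(abs(x)<.07)
for q in (-1,1):
    k=m&(y*q>0); print("cheek",k.sum(),np.percentile(y[k],[3,50,97]).round(4), np.polyfit(x[k],y[k],1).round(4))
cv2.imwrite("pics/w1.png",p["image"])
E
```

```text
[ 0.44707674 -0.14498035  0.2683337 ] [[0.295, 0.956, -0.0], [0.956, -0.295, 0.003], [0.003, -0.001, -1.0]] 0.39563155813504985 [-0.56775501  0.12549365  1.97643653  0.00300108  1.04146907 -0.27006756]
bar 1043 -0.07864489190986046 -0.07375784149211706 -0.06882596048098884 -0.0277755965268459 0.029950742676275195 0.0522727777370765
cheek 1943 [-0.0376 -0.0328 -0.0313] [ 0.0029 -0.0335]
cheek 2726 [0.0342 0.0435 0.0463] [0.0106 0.0429]
```

View pics/w1.png

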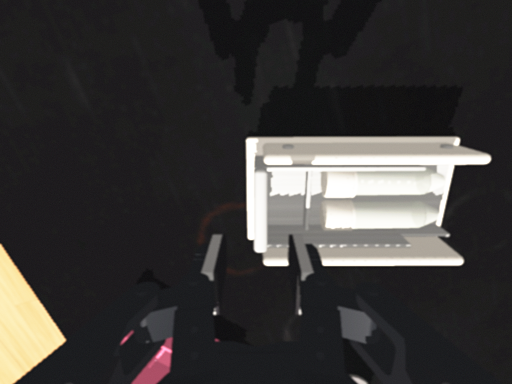

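The wrist picture confirms the tray: the rear bar is at about (262,212) and both tubes are in front of the strip. Bar centre comes out at (0.4467,-0.150).

Request:
send_rows([
  [[0,0.04,0.4,0,0,0],[0,0,0.5,0,0,0],[0,0,0.4,0,0,0],[0,0,0,0,0,0]],
])

```text
time_s: 2.77
eef_pos: [0.4458, -0.1495, 0.229]
eef_rot: [-0.002, 0.807, 0.591, -0.001]
wrist_force: [-0.0, 1.1, 0.0]
opening: 0.403
grasp_force: 0.0
```

```bash
python3 - <<'E'
from h import *
P,r,s=tcp(); print(P,r.as_matrix().round(3).tolist(),s["q"])
plan([([.4467,-.1502,.188],rot(-17.6),5)])
E
```

```text
[ 0.44576403 -0.14948597  0.22896982] [[0.302, 0.953, -0.003], [0.953, -0.302, 0.002], [0.001, -0.004, -1.0]] [-5.76802308e-01  1.99017699e-01  1.99165023e+00 -4.16985236e-05
  9.54900114e-01 -2.70152280e-01]
err [ 0.      0.0001 -0.0001] max 0.28
[[0.0,0.01,0.27,-0.01,0.0,0.0],[-0.01,0.01,0.28,-0.01,0.0,0.0],[0.0,0.0,0.27,0.0,-0.01,0.0],[0.0,0.01,0.27,-0.01,0.0,0.0],[0.0,0.01,0.28,-0.01,0.0,0.01]]
```

Request:
send_rows([
  [[0,0.02,0.35,0,0,0],[0,0.01,0.35,0,0,0],[0,0,0.35,0,0,0],[0,0,0.32,0,0,0],[0,0,0,0,0,0]],
])

```text
time_s: 3.18
eef_pos: [0.4465, -0.1501, 0.1878]
eef_rot: [-0.002, 0.807, 0.591, -0.001]
wrist_force: [-0.9, 1.0, -0.9]
opening: 0.4
grasp_force: 0.0
```

Request:
send_rows([
  [[0,0,0,0,0,0],[0,0,0,0,0,0],[0,0,0,0,0,0],[0,0,0,0,0,0],[0,0,0,0,0,0],[0,0,0,0,0,0]],
], jaw=0)

```text
time_s: 3.68
eef_pos: [0.4476, -0.1505, 0.1901]
eef_rot: [0.0, 0.807, 0.591, 0.0]
wrist_force: [-0.1, -0.5, -1.1]
opening: 0.11
grasp_force: 58.5
```

```bash
python3 - <<'E'
from h import *
s=(np.array([.4468,-.1502,.188]),rot(-17.6))
plan([([.4468,-.1502,.266],rot(-17.6),8),([.4025,-.030,.266],rot(60),18),([.4025,-.030,.191],rot(60),6)],start=s)
E
```

```text
err [ 0.  0. -0.] max 0.33
err [ 0.0001  0.     -0.    ] max 0.76
err [ 0.0001  0.     -0.    ] max 0.76
[[0.0,0.0,-0.33,0.0,0.0,0.0],[0.0,0.0,-0.32,0.0,0.0,0.0],[0.0,0.0,-0.33,0.0,0.0,0.0],[0.0,0.0,-0.32,0.0,0.0,0.0],[0.0,0.0,-0.33,0.0,0.0,0.0],[0.0,0.0,-0.32,0.0,0.0,0.0],[0.0,0.0,-0.33,0.0,0.0,0.0],[0.0,0.0,-0.32,0.0,0.0,0.0]]
[[0.19,-0.15,0.0,0.0,0.0,-0.75],[0.19,-0.13,0.0,0.0,0.0,-0.75],[0.21,-0.11,0.0,0.0,0.0,-0.76],[0.22,-0.1,0.0,0.0,0.0,-0.75],[0.22,-0.09,0.0,0.0,0.0,-0.75],[0.23,-0.06,0.0,0.0,0.0,-0.75],[0.23,-0.05,0.0,0.0,0.0,-0.76],[0.23,-0.03,0.0,0.0,0.0,-0.75]]
[[0.24,-0.02,0.0,0.0,0.0,-0.75],[0.24,0.01,0.0,0.0,0.0,-0.75],[0.23,0.02,0.0,0.0,0.0,-0.76],[0.24,0.04,0.0,0.0,0.0,-0.75],[0.23,0.06,0.0,0.0,0.0,-0.75],[0.22,0.07,0.0,0.0,0.0,-0.75],[0.22,0.09,0.0,0.0,0.0,-0.76],[0.22,0.11,0.0,0.0,0.0,-0.75]]
[[0.2,0.12,0.0,0.0,0.0,-0.75],[0.19,0.14,0.0,0.0,0.0,-0.75],[0.0,0.0,0.42,0.0,0.0,0.0],[0.0,0.0,0.41,0.0,0.0,0.0],[0.0,0.0,0.42,0.0,0.0,0.0],[0.0,0.0,0.42,0.0,0.0,0.0],[0.0,0.0,0.41,0.0,0.0,0.0],[0.0,0.0,0.42,0.0,0.0,0.0]]
```

Request:
send_rows([
  [[0,0,-0.2,0,0,0],[0,0,-0.33,0,0,0],[0,0,-0.34,0,0,0],[0,0,-0.4,0,0,0],[0,0,-0.4,0,0,0],[0,0,-0.4,0,0,0],[0,0,-0.33,0,0,0],[0,0,-0.2,0,0,0]],
])

```text
time_s: 4.35
eef_pos: [0.4479, -0.1507, 0.27]
eef_rot: [0.001, 0.807, 0.591, 0.0]
wrist_force: [0.0, 0.0, -1.9]
opening: 0.11
grasp_force: 58.6
```

Request:
send_rows([
  [[0.19,-0.15,0,0,0,-0.75],[0.19,-0.13,0,0,0,-0.75],[0.21,-0.11,0,0,0,-0.76],[0.22,-0.1,0,0,0,-0.75],[0.22,-0.09,0,0,0,-0.75],[0.23,-0.06,0,0,0,-0.75],[0.23,-0.05,0,0,0,-0.76],[0.23,-0.03,0,0,0,-0.75]],
])

```text
time_s: 5.02
eef_pos: [0.4277, -0.0968, 0.2682]
eef_rot: [-0.0, 0.594, 0.804, -0.0]
wrist_force: [-0.5, 0.1, -2.7]
opening: 0.113
grasp_force: 58.5
```

Request:
send_rows([
  [[0.24,-0.02,0,0,0,-0.75],[0.24,0.01,0,0,0,-0.75],[0.23,0.02,0,0,0,-0.76],[0.24,0.04,0,0,0,-0.75],[0.23,0.06,0,0,0,-0.75],[0.22,0.07,0,0,0,-0.75],[0.22,0.09,0,0,0,-0.76],[0.22,0.11,0,0,0,-0.75]],
])

```text
time_s: 5.68
eef_pos: [0.4078, -0.0432, 0.2682]
eef_rot: [0.0, 0.329, 0.944, -0.0]
wrist_force: [0.2, 0.1, -2.5]
opening: 0.111
grasp_force: 58.5
```

Request:
send_rows([
  [[0.2,0.12,0,0,0,-0.75],[0.19,0.14,0,0,0,-0.75],[0,0,0.42,0,0,0],[0,0,0.41,0,0,0],[0,0,0.42,0,0,0],[0,0,0.42,0,0,0],[0,0,0.41,0,0,0],[0,0,0,0,0,0]],
])

```text
time_s: 6.35
eef_pos: [0.4022, -0.0299, 0.204]
eef_rot: [-0.002, 0.259, 0.966, 0.0]
wrist_force: [-0.6, 1.1, -2.9]
opening: 0.106
grasp_force: 58.8
```

```bash
python3 - <<'E'
from h import *
P,r,s=tcp(); print(P,r.as_matrix().round(3).tolist(),s["q"],s["opening"],s["grasp_force"],s["wrist_force"])
p=imaging.camera("wrist"); cv2.imwrite("pics/w2.png",p["image"])
E
```

```text
[ 0.40217397 -0.02992036  0.20395551] [[-0.866, 0.5, -0.003], [0.5, 0.866, 0.001], [0.004, -0.001, -1.0]] [-3.70640654e-01  1.15721162e-01  2.16210906e+00 -1.45329631e-04
  8.67369436e-01 -1.41757728e+00] 0.10623746863119507 58.81938099861145 [-0.55727193  1.13909716 -2.91216299]
```

View pics/w2.png

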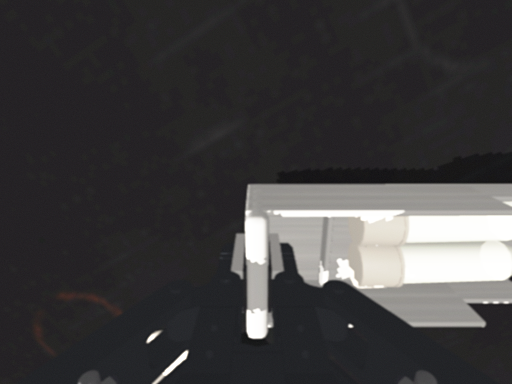

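Both tubes are still in the gripped tray at about (430,255), with the bar square between the pads. Lowering it.

Request:
send_rows([
  [[0,0,0.2,0,0,0],[0,0,0.15,0,0,0],[0,0,0.12,0,0,0],[0,0,0.08,0,0,0],[0,0,0.06,0,0,0],[0,0,0,0,0,0],[0,0,0,0,0,0]],
])

```text
time_s: 6.98
eef_pos: [0.4032, -0.0303, 0.1872]
eef_rot: [-0.0, 0.259, 0.966, 0.0]
wrist_force: [-0.3, 0.4, -3.1]
opening: 0.105
grasp_force: 58.9
```

Request:
send_rows([
  [[0,0,0.05,0,0,0],[0,0,0.03,0,0,0],[0,0,0.03,0,0,0],[0,0,0,0,0,0],[0,0,0,0,0,0]],
])

```text
time_s: 7.4
eef_pos: [0.4034, -0.0303, 0.1841]
eef_rot: [0.0, 0.259, 0.966, -0.0]
wrist_force: [-0.8, 0.5, 2.0]
opening: 0.106
grasp_force: 59.3
```

Request:
send_rows([
  [[0,0,0,0,0,0],[0,0,0,0,0,0],[0,0,0,0,0,0],[0,0,0,0,0,0],[0,0,0,0,0,0],[0,0,0,0,0,0],[0,0,0,0,0,0]],
], jaw=0.38)

```text
time_s: 7.98
eef_pos: [0.4032, -0.0303, 0.1839]
eef_rot: [0.0, 0.259, 0.966, -0.0]
wrist_force: [-0.7, -0.3, -0.2]
opening: 0.38
grasp_force: 0.0
```

Request:
send_rows([
  [[0,0,-0.2,0,0,0],[0,0,-0.4,0,0,0],[0,0,-0.6,0,0,0],[0,0,-0.8,0,0,0],[0,0,-0.8,0,0,0],[0,0,-0.6,0,0,0],[0,0,-0.2,0,0,0]],
])

```text
time_s: 8.57
eef_pos: [0.4042, -0.0306, 0.295]
eef_rot: [0.003, 0.259, 0.966, -0.0]
wrist_force: [0.4, -0.7, 0.3]
opening: 0.379
grasp_force: 0.0
```

```bash
python3 - <<'E'
from h import *
P,r,s=tcp(); print(P,r.as_matrix().round(3).tolist(),s["opening"])
p=imaging.camera("wrist"); full=np.zeros(p["depth"].shape+(3,)); v,u=np.nonzero(p["depth"]>0); full[v,u]=pts(p)
for R_ in models.regions_of(p,"tube_a")[:2]:
    w=pts(p,R_["region"]); print("tube",R_["confidence"],np.median(w,0).round(4))
a=np.radians(60); ex=np.array([np.cos(a),np.sin(a)]); ey=np.array([-ex[1],ex[0]])
d=full[...,:2]-[.44,.035]; x=d@ex; y=d@ey; Z=full[...,2]
m=(Z>.041)&(Z<.055)&(abs(x)<.1)&(abs(y)<.05); print("bar",m.sum(),np.percentile(x[m],[2,50,98]).round(4),np.percentile(y[m],[2,98]).round(4),np.median(Z[m]))
m=(Z>.032)&(Z<.041)&(x>-.065)&(x<.05)&(abs(y)<.05)&(abs(y)>.022)
for q in (-1,1):
    k=m&(y*q>0); print("wall",k.sum(),np.percentile(y[k],[3,50,97]).round(4),np.polyfit(x[k],y[k],1).round(4),np.median(Z[k]))
cv2.imwrite("pics/w3.png",p["image"])
E
```

```text
[ 0.40417322 -0.03057748  0.29502433] [[-0.866, 0.5, 0.005], [0.5, 0.866, -0.002], [-0.005, 0.001, -1.0]] 0.37934484759633247
tube 0.79 [0.4523 0.0485 0.0244]
tube 0.65 [0.4318 0.0594 0.0249]
bar 933 [-0.0795 -0.0746 -0.0697] [-0.026   0.0339] 0.04621782139818706
wall 700 [-0.0284 -0.0264 -0.0257] [-0.0003 -0.0267] 0.03744611298116053
wall 664 [0.0322 0.034  0.0349] [-0.0001  0.0338] 0.038187065619267185
```

View pics/w3.png

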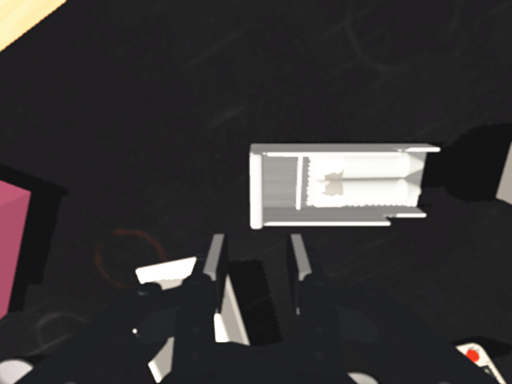

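The tray stands flat and let go with both tubes in it (about (375,180)). Its centre is at (0.437,0.037), yaw 60°. Next is the side grip, pitched forward by 22°.

```bash
python3 - <<'E'
from h import *
plan([([.3919,-.0407,.27],rot(-30,22),18),([.3919,-.0407,.225],rot(-30,22),4)])
E
```

```text
err [-0.0001  0.      0.0001] max 0.87
err [-0.0001  0.      0.0001] max 0.87
[[0.01,-0.03,0.04,-0.17,0.17,0.86],[0.01,-0.03,0.05,-0.16,0.17,0.86],[0.0,-0.03,0.04,-0.17,0.17,0.86],[0.0,-0.03,0.04,-0.16,0.16,0.86],[0.0,-0.03,0.04,-0.17,0.17,0.87],[-0.01,-0.03,0.04,-0.16,0.17,0.86],[-0.01,-0.03,0.04,-0.17,0.17,0.86],[-0.01,-0.03,0.04,-0.17,0.17,0.86]]
[[-0.02,-0.03,0.04,-0.16,0.17,0.86],[-0.02,-0.03,0.03,-0.17,0.17,0.86],[-0.02,-0.03,0.04,-0.16,0.16,0.86],[-0.03,-0.02,0.04,-0.17,0.17,0.86],[-0.03,-0.03,0.03,-0.16,0.17,0.87],[-0.03,-0.02,0.04,-0.17,0.17,0.86],[-0.04,-0.02,0.03,-0.17,0.17,0.86],[-0.03,-0.02,0.03,-0.16,0.17,0.86]]
[[-0.04,-0.02,0.03,-0.17,0.17,0.86],[-0.04,-0.01,0.03,-0.16,0.16,0.86],[-0.14,0.0,0.35,0.0,0.0,0.0],[-0.14,0.0,0.35,0.0,0.0,0.0],[-0.14,0.0,0.34,0.0,0.0,0.0],[-0.14,0.0,0.35,0.0,0.0,0.0]]
```

Request:
send_rows([
  [[0.01,-0.03,0.04,-0.17,0.17,0.86],[0.01,-0.03,0.05,-0.16,0.17,0.86],[0,-0.03,0.04,-0.17,0.17,0.86],[0,-0.03,0.04,-0.16,0.16,0.86],[0,-0.03,0.04,-0.17,0.17,0.87],[-0.01,-0.03,0.04,-0.16,0.17,0.86],[-0.01,-0.03,0.04,-0.17,0.17,0.86],[-0.01,-0.03,0.04,-0.17,0.17,0.86]],
], jaw=1)

```text
time_s: 9.33
eef_pos: [0.3973, -0.0345, 0.28]
eef_rot: [-0.049, 0.57, 0.816, 0.08]
wrist_force: [0.1, -1.0, -0.3]
opening: 1.002
grasp_force: 0.0
```

Request:
send_rows([
  [[-0.02,-0.03,0.04,-0.16,0.17,0.86],[-0.02,-0.03,0.03,-0.17,0.17,0.86],[-0.02,-0.03,0.04,-0.16,0.16,0.86],[-0.03,-0.02,0.04,-0.17,0.17,0.86],[-0.03,-0.03,0.03,-0.16,0.17,0.87],[-0.03,-0.02,0.04,-0.17,0.17,0.86],[-0.04,-0.02,0.03,-0.17,0.17,0.86],[-0.03,-0.02,0.03,-0.16,0.17,0.86]],
])

```text
time_s: 10.0
eef_pos: [0.392, -0.0391, 0.2698]
eef_rot: [-0.09, 0.807, 0.564, 0.149]
wrist_force: [0.4, 0.5, -0.7]
opening: 1.004
grasp_force: 0.0
```

Request:
send_rows([
  [[-0.04,-0.02,0.03,-0.17,0.17,0.86],[-0.04,-0.01,0.03,-0.16,0.16,0.86],[-0.14,0,0.35,0,0,0],[-0.14,0,0.35,0,0,0],[-0.14,0,0.34,0,0,0],[-0.14,0,0.2,0,0,0],[0,0,0,0,0,0]],
])

```text
time_s: 10.58
eef_pos: [0.389, -0.0414, 0.2258]
eef_rot: [-0.099, 0.851, 0.49, 0.163]
wrist_force: [-0.4, 0.8, -0.6]
opening: 0.999
grasp_force: 0.0
```

```bash
python3 - <<'E'
from h import *
P,r,s=tcp(); print(P,s["opening"],s["q"])
p=imaging.camera("wrist"); full=np.zeros(p["depth"].shape+(3,)); v,u=np.nonzero(p["depth"]>0); full[v,u]=pts(p)
a=np.radians(60); ex=np.array([np.cos(a),np.sin(a)]); ey=np.array([-ex[1],ex[0]])
d=full[...,:2]-[.4369,.0372]; x=d@ex; y=d@ey; Z=full[...,2]
m=(Z>.030)&(Z<.041)&(x>-.065)&(x<.035)&(abs(y)<.05)&(abs(y)>.022)
for q in (-1,1):
    k=m&(y*q>0); print("wall",k.sum(),np.percentile(y[k],[3,50,97]).round(4) if k.any() else 0)
m=(Z>.042)&(Z<.055)&(abs(x)<.1)&(abs(y)<.05); print("bar",m.sum(),np.percentile(x[m],[2,98]).round(4),np.percentile(y[m],[2,98]).round(4)) if m.any() else 0
t=(P[:2]-[.4369,.0372]); print("tcp in tray",t@ex,t@ey)
plan([([.3919,-.0407,.163],rot(-30,22),6)])
cv2.imwrite("pics/w4.png",p["image"])
E
```

```text
[ 0.38903907 -0.04138003  0.22578801] 0.9988756836598405 [-0.5613378   0.02086679  2.23211446  0.47012315  0.96716    -0.32147747]
wall 1007 [-0.0325 -0.0305 -0.0295]
wall 921 [0.0282 0.0292 0.0311]
bar 1755 [-0.0787 -0.0693] [-0.0306  0.0291]
tcp in tray -0.09198277139704202 0.002158766618515875
err [-0.      0.0001  0.0002] max 0.34
[[-0.12,0.01,0.33,-0.01,0.0,0.0],[-0.12,0.01,0.33,-0.01,0.0,-0.01],[-0.13,0.01,0.34,-0.01,0.0,0.0],[-0.12,0.01,0.33,-0.02,0.01,-0.01],[-0.12,0.01,0.33,-0.01,0.0,0.0],[-0.12,0.01,0.33,-0.01,0.0,-0.01]]
```

View pics/w4.png

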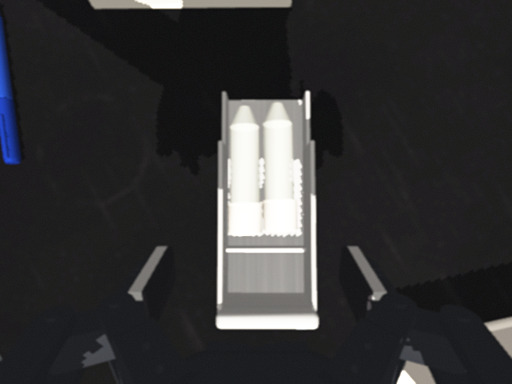

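The fingers straddle the tray: pads at about columns 150 and 365, tray at column 267. It needs a small shift to the right, then down.

Request:
send_rows([
  [[-0.12,0.02,0.33,0,0,0],[-0.12,0.02,0.33,0,0,0],[-0.13,0.02,0.34,0,0,0],[-0.12,0.02,0.33,0,0,0],[-0.12,0.01,0.33,0,0,0],[-0.12,0,0.3,0,0,0],[0,0,0,0,0,0]],
])

```text
time_s: 11.22
eef_pos: [0.3928, -0.0414, 0.1643]
eef_rot: [-0.098, 0.85, 0.49, 0.163]
wrist_force: [-0.1, 0.1, 0.5]
opening: 0.997
grasp_force: 0.0
```

Request:
send_rows([
  [[0,0,0,0,0,0],[0,0,0,0,0,0],[0,0,0,0,0,0],[0,0,0,0,0,0],[0,0,0,0,0,0]],
], jaw=0.5)

```text
time_s: 11.63
eef_pos: [0.3937, -0.042, 0.1662]
eef_rot: [-0.096, 0.85, 0.491, 0.164]
wrist_force: [-2.2, -1.1, 6.9]
opening: 0.741
grasp_force: 66.8
```

```bash
python3 - <<'E'
from h import *
P,r,s=tcp(); print(P,s["opening"],s["grasp_force"],s["wrist_force"],r.as_matrix().round(3).tolist(),ctrl.grip_point_offset)
t=(P[:2]-[.4369,.0372]);a=np.radians(60); print("tcp in tray",t@[.5,.866],t@[-.866,.5])
E
```

```text
[ 0.39370953 -0.0419523   0.16619663] 0.7412917799301415 66.83648586273193 [-2.17216018 -1.14712584  6.85807516] [[0.464, 0.866, 0.185], [0.803, -0.5, 0.325], [0.374, -0.002, -0.927]] 0.1547
tcp in tray -0.09014112840131897 -0.0021732036334215915
```

```bash
cat >> h.py <<'E'
BY=60.1; bd=np.array([np.cos(np.radians(BY)),np.sin(np.radians(BY)),0]); H=np.array([.5145,.2815,.184])-.07*bd
# tray-in-tool at grip
G=(np.array([.39371,-.04195,.1662]),R.from_matrix([[0.464,0.866,0.185],[0.803,-0.5,0.325],[0.374,-0.002,-0.927]]))
tx=np.array([.5,.866,0]); ty=np.array([-.866,.5,0])
c0=np.array([.4369,.0372,0]); c0=c0+ty*((G[0]-c0)@ty)
Rt0=R.from_euler('z',60,degrees=True)
relR=G[1].inv()*Rt0; relp=G[1].inv().apply(c0-G[0])
def tool(lip,tau,yaw=BY):
    """tool pose putting the tray lip at world lip with forward tilt tau (deg)"""
    Rt=R.from_euler('z',yaw,degrees=True)*R.from_euler('y',tau,degrees=True)
    o=np.array(lip)-Rt.apply([.08,0,0]); r=Rt*relR.inv(); return o-r.apply(relp),r
def lip_bin(u,w): return H+bd*u+np.array([0,0,w])
def traynow():
    p,r,_=tcp(); o=p+r.apply(relp); Rt=r*relR; l=o+Rt.apply([.08,0,0]); e=l-H
    return "lip u,lat,w",np.round([e@bd,e@np.array([-bd[1],bd[0],0]),e[2]],4),"tray eul",Rt.as_euler('ZYX',degrees=True).round(1)
E
python3 - <<'E'
from h import *
print(traynow())
l0=c0+.08*tx
plan([tool(l0+[0,0,.225],0,60)+(8,), tool(lip_bin(.075,.035),0)+(14,),tool(lip_bin(.075,.012),20)+(8,)],start=G)
for a in [(.075,.012,20),(.072,-.033,26),(.062,-.068,52)]:
    print(a,tool(lip_bin(*a[:2]),a[2])[0].round(3))
E
```

```text
('lip u,lat,w', array([-0.1005, -0.0568, -0.184 ]), 'tray eul', array([60.,  0.,  0.]))
err [-0.0001  0.0001  0.0002] max 0.87
err [ 0.0001 -0.0001 -0.    ] max 0.87
err [-0.0001  0.0001 -0.0001] max 0.87
[[0.35,0.0,-0.87,0.0,0.0,0.0],[0.35,0.0,-0.87,0.0,0.0,0.0],[0.35,-0.01,-0.87,0.0,0.0,0.0],[0.35,0.0,-0.87,0.0,0.0,0.0],[0.35,0.0,-0.87,0.0,0.0,0.0],[0.35,0.0,-0.87,0.0,0.0,0.0],[0.35,0.0,-0.87,0.0,0.0,0.0],[0.36,-0.01,-0.87,0.0,0.0,0.0]]
[[0.38,-0.13,0.17,0.0,0.0,0.0],[0.38,-0.14,0.17,0.0,0.0,0.0],[0.38,-0.13,0.17,0.0,0.0,0.0],[0.39,-0.14,0.17,0.0,0.0,0.0],[0.38,-0.13,0.17,0.0,0.0,-0.01],[0.38,-0.14,0.17,0.0,0.0,0.0],[0.38,-0.13,0.17,0.0,0.0,0.0],[0.38,-0.14,0.17,0.0,0.0,0.0]]
[[0.38,-0.13,0.17,0.0,0.0,0.0],[0.39,-0.14,0.17,0.0,0.0,0.0],[0.38,-0.13,0.17,0.01,0.0,0.0],[0.38,-0.14,0.17,0.0,0.0,0.0],[0.38,-0.13,0.17,0.0,0.0,-0.01],[0.38,-0.13,0.17,0.0,0.0,0.0],[0.3,0.0,0.01,0.0,-0.44,0.0],[0.3,0.0,-0.01,0.0,-0.43,0.0]]
[[0.3,0.0,-0.02,0.0,-0.44,0.0],[0.29,0.0,-0.03,0.0,-0.44,0.01],[0.3,0.0,-0.04,0.0,-0.43,0.0],[0.29,0.0,-0.06,0.0,-0.44,0.0],[0.29,0.0,-0.07,0.0,-0.43,0.0],[0.29,-0.01,-0.08,0.0,-0.44,0.0]]
(0.075, 0.012, 20) [0.466 0.197 0.41 ]
(0.072, -0.033, 26) [0.476 0.214 0.375]
(0.062, -0.068, 52) [0.524 0.297 0.352]
```

Request:
send_rows([
  [[0.1,0,-0.25,0,0,0],[0.16,0,-0.4,0,0,0],[0.24,0,-0.6,0,0,0],[0.35,0,-0.87,0,0,0],[0.35,0,-0.87,0,0,0],[0.35,0,-0.87,0,0,0],[0.35,0,-0.87,0,0,0],[0.35,0,-0.87,0,0,0]],
])

```text
time_s: 12.3
eef_pos: [0.3931, -0.0418, 0.3481]
eef_rot: [-0.096, 0.85, 0.491, 0.164]
wrist_force: [0.3, -1.1, -3.2]
opening: 0.738
grasp_force: 66.6
```

Request:
send_rows([
  [[0.35,0,-0.87,0,0,0],[0.26,0,-0.65,0,0,0],[0.12,0,-0.3,0,0,0],[0.08,0,-0.2,0,0,0],[0,0,0,0,0,0]],
])

```text
time_s: 12.72
eef_pos: [0.3938, -0.0423, 0.4123]
eef_rot: [-0.096, 0.85, 0.491, 0.164]
wrist_force: [0.3, -0.5, -2.8]
opening: 0.742
grasp_force: 66.9
```

```bash
python3 - <<'E'
from h import *
P,r,s=tcp(); print(traynow(),s["opening"],s["grasp_force"],s["q"])
p=imaging.camera("wrist"); full=np.zeros(p["depth"].shape+(3,)); v,u=np.nonzero(p["depth"]>0); full[v,u]=pts(p)
Rt=r*relR; o=P+r.apply(relp); L=Rt.inv().apply((full-o).reshape(-1,3)).reshape(full.shape); x,y,z=L[...,0],L[...,1],L[...,2]
m=(z>.03)&(z<.043)&(x>-.02)&(x<.035)&(abs(y)>.026)&(abs(y)<.036)
print(m.sum(),np.polyfit(x[m],z[m],1).round(4),"slope = pitch slip")
m=(z>.0)&(z<.045)&(x>-.036)&(x<.12)&(abs(y)<.025); print("contents x",np.percentile(x[m&(z>.02)],[1,99]).round(3))
cv2.imwrite("pics/w5.png",p["image"])
E
```

```text
('lip u,lat,w', array([-0.1009, -0.0571,  0.062 ]), 'tray eul', array([60.,  0.,  0.])) 0.7420744315595907 66.86994552612305 [-0.55650662 -0.29834746  2.06695924  0.38817534  1.40177171 -0.10443799]
2398 [-0.0021  0.037 ] slope = pitch slip
contents x [-0.021  0.065]
```

View pics/w5.png

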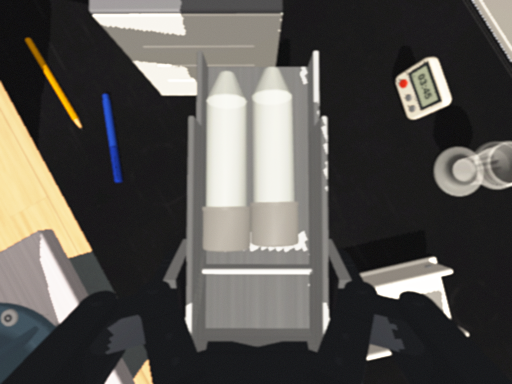

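The tray is held level with no slip and both tubes are in it (columns 225 and 272); the bin is ahead at the top. Moving over the flap.

```bash
python3 - <<'E'
from h import *
plan([tool(lip_bin(.06,.04),0)+(10,),tool(lip_bin(.075,.035),0)+(2,),tool(lip_bin(.075,.012),20)+(8,)])
E
```

```text
err [-0.      0.0001  0.0002] max 0.48
err [ 0.      0.0001 -0.0001] max 0.48
err [-0.0001 -0.0001  0.0001] max 0.48
[[0.47,-0.19,0.27,0.0,0.0,0.0],[0.47,-0.19,0.26,0.0,0.0,0.0],[0.47,-0.19,0.27,0.0,0.0,-0.01],[0.47,-0.19,0.26,0.0,0.0,0.0],[0.47,-0.19,0.27,-0.01,0.0,0.0],[0.47,-0.18,0.26,0.0,0.0,0.0],[0.47,-0.19,0.27,0.0,0.01,-0.01],[0.48,-0.19,0.26,0.0,0.0,0.0]]
[[0.47,-0.19,0.27,0.0,0.0,0.0],[0.47,-0.19,0.26,0.0,0.0,0.0],[0.2,0.0,0.17,0.0,0.0,0.0],[0.2,0.0,0.18,0.0,0.0,0.0],[0.3,0.0,0.01,0.0,-0.44,0.0],[0.3,0.0,-0.01,0.0,-0.43,0.0],[0.29,0.0,-0.02,0.0,-0.44,0.0],[0.3,0.0,-0.03,0.0,-0.44,0.0]]
[[0.3,0.0,-0.05,0.0,-0.43,0.0],[0.29,0.0,-0.05,0.0,-0.44,0.0],[0.29,0.0,-0.07,0.0,-0.44,0.0],[0.28,0.0,-0.09,0.0,-0.43,0.0]]
```

Request:
send_rows([
  [[0.3,-0.12,0.17,0,0,0],[0.47,-0.19,0.26,0,0,0],[0.47,-0.19,0.27,0,0,0],[0.47,-0.19,0.26,0,0,0],[0.47,-0.19,0.27,0,0,0],[0.47,-0.18,0.26,0,0,0],[0.47,-0.19,0.27,0,0,0],[0.48,-0.19,0.26,0,0,0]],
])

```text
time_s: 13.43
eef_pos: [0.4172, 0.0865, 0.3936]
eef_rot: [-0.098, 0.851, 0.49, 0.162]
wrist_force: [0.5, 0.3, -2.8]
opening: 0.738
grasp_force: 66.9
```

Request:
send_rows([
  [[0.47,-0.19,0.27,0,0,0],[0.47,-0.19,0.26,0,0,0],[0.2,-0.05,0.17,0,0,0],[0.2,-0.02,0.16,0,0,0],[0.2,0,0.1,0,0,0],[0.3,0,0.01,0,-0.44,0],[0.3,0,-0.01,0,-0.44,0],[0.29,0,-0.02,0,-0.44,0]],
])

```text
time_s: 14.1
eef_pos: [0.4459, 0.1603, 0.3956]
eef_rot: [-0.064, 0.86, 0.495, 0.106]
wrist_force: [-0.3, -0.1, -3.1]
opening: 0.74
grasp_force: 66.8
```

Request:
send_rows([
  [[0.3,0,-0.03,0,-0.44,0],[0.3,0,-0.05,0,-0.44,0],[0.29,0,-0.05,0,-0.44,0],[0.29,0,-0.07,0,-0.44,0],[0,0,0,0,0,0]],
])

```text
time_s: 14.52
eef_pos: [0.4634, 0.1903, 0.4087]
eef_rot: [-0.02, 0.865, 0.5, 0.031]
wrist_force: [0.1, 0.4, -3.6]
opening: 0.739
grasp_force: 66.8
```

```bash
python3 - <<'E'
from h import *
P,r,s=tcp(); print(traynow(),s["opening"],s["grasp_force"],np.round(s["q"],2),s["wrist_force"])
print(imaging.camera("top")["image"].shape)
a=imaging.camera("scene")["image"][110:330,60:330]; w=imaging.camera("wrist")["image"]
cv2.imwrite("pics/v6.png",np.hstack([cv2.resize(a,(400,326)),cv2.resize(w,(400,326))]))
plan([tool(lip_bin(.074,-.034),25)+(6,),tool(lip_bin(.062,-.068),52)+(6,)])
E
```

```text
('lip u,lat,w', array([ 0.0769, -0.001 ,  0.0146]), 'tray eul', array([60.1, 17.7,  0.1])) 0.739463547059252 66.7867112159729 [ 0.13 -0.01  1.8   0.06  1.3   0.64] [ 0.05093201  0.37445038 -3.60700001]
(384, 512, 3)
err [-0.      0.      0.0001] max 0.22
err [ 0.      0.     -0.0001] max 0.79
[[0.13,0.0,0.21,0.0,-0.21,0.0],[0.13,-0.01,0.2,-0.01,-0.22,0.0],[0.14,0.0,0.2,0.0,-0.21,0.0],[0.14,0.0,0.2,-0.01,-0.22,-0.01],[0.15,-0.01,0.19,0.0,-0.21,0.0],[0.15,0.0,0.19,-0.01,-0.21,0.0],[0.55,0.0,0.08,0.0,-0.79,0.0],[0.56,0.0,0.04,0.0,-0.78,0.0]]
[[0.55,0.0,0.0,0.0,-0.79,0.0],[0.56,0.0,-0.05,0.0,-0.78,0.01],[0.55,0.0,-0.09,0.0,-0.79,0.0],[0.54,0.0,-0.13,0.0,-0.79,0.0]]
```

View pics/v6.png

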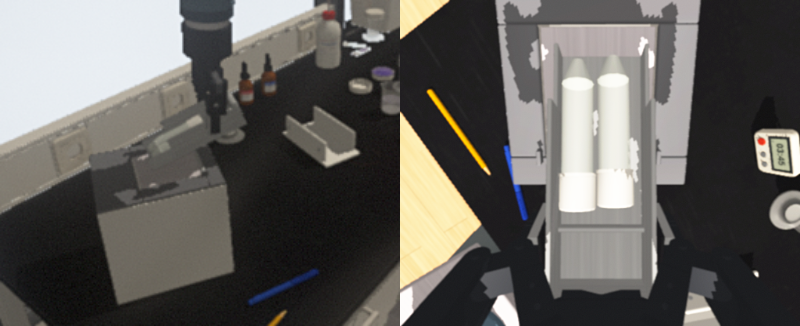

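The tray is lined up on the flap: left half, tray over the bin top; right half, lip over the flap at (600,50) with both tubes aboard. Pressing and pouring.

Request:
send_rows([
  [[0.13,0,0.21,0,-0.21,0],[0.13,0,0.21,0,-0.21,0],[0.14,0,0.21,0,-0.21,0],[0.14,0,0.21,0,-0.22,0],[0.15,0,0.2,0,-0.21,0],[0.15,0,0.2,0,-0.21,0],[0.55,0,0.08,0,-0.79,0],[0.56,0,0.04,0,-0.79,0]],
])

```text
time_s: 15.33
eef_pos: [0.493, 0.2417, 0.3682]
eef_rot: [0.053, 0.861, 0.497, -0.09]
wrist_force: [-0.6, 0.4, 12.2]
opening: 0.741
grasp_force: 68.7
```

Request:
send_rows([
  [[0.55,0,0,0,-0.79,0],[0.56,0,-0.05,0,-0.79,0],[0.55,0,-0.09,0,-0.79,0],[0.54,0,-0.13,0,-0.79,0],[0,0,0,0,0,0],[0,0,0,0,0,0],[0,0,0,0,0,0]],
])

```text
time_s: 15.92
eef_pos: [0.5241, 0.2977, 0.351]
eef_rot: [0.128, 0.836, 0.484, -0.225]
wrist_force: [0.4, 1.8, -0.7]
opening: 0.743
grasp_force: 67.3
```

```bash
python3 - <<'E'
from h import *
P,r,s=tcp(); print(traynow(),s["opening"],s["grasp_force"],np.round(s["q"],2),s["wrist_force"])
t=imaging.camera("top")["image"]; a=imaging.camera("scene")["image"][90:310,50:320]; w=imaging.camera("wrist")["image"]
cv2.imwrite("pics/v7.png",np.hstack([cv2.resize(a,(400,326)),cv2.resize(w,(400,326))]))
E
```

```text
('lip u,lat,w', array([ 0.0627,  0.0003, -0.0694]), 'tray eul', array([60.3, 52. ,  0.2])) 0.7431194232455542 67.33261585235596 [ 0.39  0.45  1.42 -0.31  1.7   0.94] [ 0.40532856  1.83146455 -0.65594668]
```

View pics/v7.png

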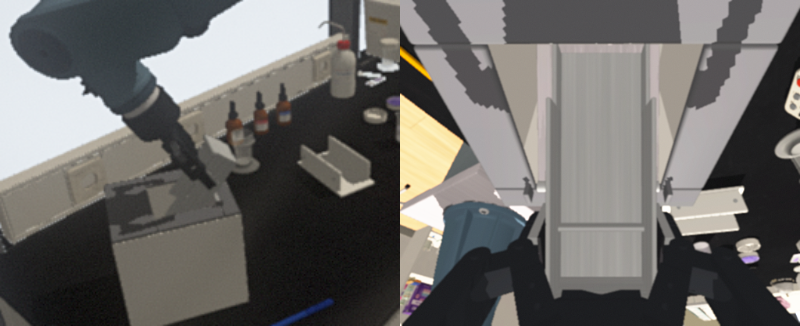

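The tray is empty in the wrist view and still pressed into the open flap. Withdrawing along the reverse path.

```bash
python3 - <<'E'
from h import *
l0=c0+.08*tx
plan([tool(lip_bin(.070,-.030),30)+(5,),tool(lip_bin(.070,.055),5)+(6,),tool(lip_bin(.02,.06),0)+(3,),tool(l0+[0,0,.24],0,60)+(8,)])
E
```

```text
err [0.     0.0002 0.0001] max 0.77
err [-0.0001 -0.0001 -0.0001] max 0.77
err [-0.     -0.      0.0001] max 0.77
err [ 0.0001 -0.      0.0002] max 0.77
[[-0.58,0.0,0.1,0.0,0.77,0.0],[-0.58,-0.01,0.05,-0.01,0.77,0.0],[-0.59,0.0,0.01,0.0,0.76,0.0],[-0.58,0.0,-0.04,0.0,0.77,0.0],[-0.58,-0.01,-0.09,0.0,0.77,-0.01],[-0.53,0.0,-0.13,0.0,0.73,0.0],[-0.52,0.0,-0.17,0.0,0.72,0.0],[-0.5,0.0,-0.2,0.0,0.73,0.0]]
[[-0.49,0.0,-0.24,0.0,0.73,0.0],[-0.47,0.0,-0.28,0.0,0.73,0.0],[-0.45,0.0,-0.3,0.0,0.72,-0.01],[-0.72,0.0,-0.11,0.0,0.29,0.0],[-0.72,0.0,-0.14,0.0,0.29,0.0],[-0.71,0.0,-0.16,0.0,0.29,0.0],[-0.47,0.24,-0.17,0.0,0.0,0.0],[-0.47,0.23,-0.17,0.0,0.0,0.0]]
[[-0.48,0.24,-0.18,0.0,0.0,0.01],[-0.47,0.23,-0.17,0.0,0.0,0.0],[-0.47,0.24,-0.17,0.0,0.0,0.0],[-0.47,0.23,-0.17,-0.01,0.0,0.0],[-0.47,0.24,-0.17,0.0,0.0,0.01],[-0.47,0.24,-0.18,0.0,0.0,0.0]]
```

Request:
send_rows([
  [[-0.58,0,0.1,0,0.77,0],[-0.58,0,0.05,0,0.77,0],[-0.59,0,0,0,0.77,0],[-0.58,0,-0.04,0,0.77,0],[-0.58,0,-0.09,0,0.77,0],[-0.53,0,-0.13,0,0.73,0],[-0.52,0,-0.17,0,0.73,0],[-0.5,0,-0.2,0,0.73,0]],
])

```text
time_s: 16.73
eef_pos: [0.4594, 0.1855, 0.4017]
eef_rot: [-0.021, 0.865, 0.499, 0.034]
wrist_force: [0.8, 0.0, -1.1]
opening: 0.741
grasp_force: 67.1
```

Request:
send_rows([
  [[-0.49,0,-0.24,0,0.73,0],[-0.47,0,-0.28,0,0.73,0],[-0.45,0,-0.3,0,0.72,0],[-0.72,0,-0.11,0,0.29,0],[-0.72,0,-0.14,0,0.29,0],[-0.71,0,-0.16,0,0.29,0],[-0.47,0.24,-0.17,0,0,0],[-0.47,0.23,-0.17,0,0,0]],
])

```text
time_s: 17.4
eef_pos: [0.4008, 0.0568, 0.4085]
eef_rot: [-0.096, 0.851, 0.49, 0.164]
wrist_force: [-0.2, 0.3, -2.4]
opening: 0.739
grasp_force: 67.2
```

Request:
send_rows([
  [[-0.48,0.24,-0.18,0,0,0],[-0.47,0.23,-0.17,0,0,0],[-0.47,0.24,-0.17,0,0,0],[-0.47,0.23,-0.17,0,0,0],[-0.47,0.24,-0.17,0,0,0],[-0.47,0.24,-0.18,0,0,0],[0,0,0,0,0,0]],
])

```text
time_s: 17.98
eef_pos: [0.3933, -0.0437, 0.4059]
eef_rot: [-0.096, 0.851, 0.489, 0.163]
wrist_force: [0.5, -0.0, -1.7]
opening: 0.739
grasp_force: 67.2
```

```bash
python3 - <<'E'
from h import *
P,r,s=tcp(); print(traynow(),s["opening"],s["grasp_force"],np.round(s["q"],2),s["wrist_force"])
p=imaging.camera("wrist"); full=np.zeros(p["depth"].shape+(3,)); v,u=np.nonzero(p["depth"]>0); full[v,u]=pts(p)
Rt=r*relR; o=P+r.apply(relp); L=Rt.inv().apply((full-o).reshape(-1,3)).reshape(full.shape); x,y,z=L[...,0],L[...,1],L[...,2]
m=(z>.026)&(z<.047)&(x>-.02)&(x<.035)&(abs(y)>.026)&(abs(y)<.036)
print("wall",m.sum(),np.polyfit(x[m],z[m],1).round(4))
m=(z>-.008)&(z<.012)&(x>-.02)&(x<.07)&(abs(y)<.025); print("floor",m.sum(),np.polyfit(x[m],z[m],1).round(4))
t=imaging.camera("top"); f=np.zeros(t["depth"].shape+(3,)); v,u=np.nonzero(t["depth"]>0); f[v,u]=pts(t)
e=f-H; uu=e@bd; la=e@np.array([-bd[1],bd[0],0]); w=e[...,2]
for a in (.02,.05,.08): 
    k=(abs(uu-a)<.01)&(abs(la)<.04)&(w<.1); print("flap",a,k.sum(),np.median(w[k]) if k.any() else 0)
l0=c0+.08*tx
plan([tool(l0+[0,0,.012],0,60)+(9,)])
E
```

```text
('lip u,lat,w', array([-0.1026, -0.0578,  0.0552]), 'tray eul', array([59.8,  0.1,  0.1])) 0.7389786980782564 67.15444922447205 [-0.56 -0.29  2.08  0.39  1.39 -0.11] [ 0.46261503 -0.04366048 -1.74496978]
wall 2976 [0.0199 0.0366]
floor 13837 [0.0268 0.0049]
flap 0.02 254 -0.00039966347631720245
flap 0.05 255 -0.0005348286575386774
flap 0.08 251 -0.0004358616952447325
err [0.0001 0.0001 0.    ] max 0.79
[[-0.31,0.0,0.78,0.0,0.0,0.0],[-0.32,0.01,0.78,0.0,0.0,-0.01],[-0.31,0.0,0.79,0.0,0.0,0.0],[-0.32,0.01,0.78,0.0,0.0,0.0],[-0.31,0.0,0.78,-0.01,0.0,-0.01],[-0.32,0.0,0.78,0.0,0.0,0.0],[-0.31,0.0,0.79,0.0,0.01,0.0],[-0.32,0.01,0.78,0.0,0.0,-0.01]]
[[-0.31,0.0,0.78,0.0,0.0,0.0]]
```

Request:
send_rows([
  [[-0.31,0,0.78,0,-0.05,0],[-0.32,0,0.78,0,-0.05,0],[-0.31,0,0.79,0,-0.05,0],[-0.32,0,0.78,0,-0.05,0],[-0.31,0,0.78,0,-0.03,0],[-0.32,0,0.78,0,0,0],[-0.31,0,0.79,0,0,0],[-0.25,0,0.6,0,0,0]],
])

```text
time_s: 18.75
eef_pos: [0.3914, -0.0425, 0.2079]
eef_rot: [-0.092, 0.852, 0.492, 0.154]
wrist_force: [0.0, 0.1, -2.2]
opening: 0.739
grasp_force: 67.1
```

Request:
send_rows([
  [[-0.18,0,0.45,0,0,0],[-0.1,0,0.25,0,0,0],[-0.06,0,0.14,0,0,0],[-0.04,0,0.1,0,0,0],[0,0,0,0,0,0],[0,0,0,0,0,0]],
])

```text
time_s: 19.25
eef_pos: [0.3922, -0.0445, 0.1797]
eef_rot: [-0.091, 0.852, 0.492, 0.154]
wrist_force: [0.4, -0.0, -2.0]
opening: 0.742
grasp_force: 67.1
```

```bash
python3 - <<'E'
from h import *
P,r,s=tcp(); print(traynow(),P,s["wrist_force"])
E
```

```text
('lip u,lat,w', array([-0.1073, -0.0567, -0.1745]), 'tray eul', array([60. ,  1.3,  0. ])) [ 0.3922086  -0.04446099  0.17965328] [ 0.40346991 -0.01282128 -1.9842128 ]
```

Request:
send_rows([
  [[-0.05,0,0.12,0,0,0],[-0.05,0,0.12,0,0,0],[-0.03,0,0.06,0,0,0],[-0.01,0,0.03,0,0,0],[0,0,0,0,0,0],[0,0,0,0,0,0]],
])

```text
time_s: 19.75
eef_pos: [0.3916, -0.0448, 0.1682]
eef_rot: [-0.091, 0.852, 0.492, 0.154]
wrist_force: [0.7, -0.5, -2.3]
opening: 0.74
grasp_force: 67.1
```

Request:
send_rows([
  [[-0.01,0,0.04,0,0,0],[0,0,0,0,0,0],[0,0,0,0,0,0]],
])

```text
time_s: 20.0
eef_pos: [0.3918, -0.0447, 0.1673]
eef_rot: [-0.091, 0.852, 0.492, 0.154]
wrist_force: [-1.9, 1.0, 2.9]
opening: 0.737
grasp_force: 67.7
```

Contact with the bench. Releasing and backing off vertically.

Request:
send_rows([
  [[0,0,0,0,0,0],[0,0,0,0,0,0],[0,0,0,0,0,0],[0,0,0,0,0,0],[0,0,0,0,0,0],[0,0,0,0,0,0]],
], jaw=1)

```text
time_s: 20.5
eef_pos: [0.3916, -0.0446, 0.167]
eef_rot: [-0.091, 0.852, 0.492, 0.154]
wrist_force: [0.7, -0.3, 0.1]
opening: 1.003
grasp_force: 0.0
```

Request:
send_rows([
  [[0.08,0,-0.2,0,0,0],[0.16,0,-0.4,0,0,0],[0.24,0,-0.6,0,0,0],[0.32,0,-0.8,0,0,0],[0.32,0,-0.8,0,0,0],[0.3,0,-0.7,0,0,0],[0.2,0,-0.4,0,0,0],[0,0,0,0,0,0]],
])

```text
time_s: 21.17
eef_pos: [0.3952, -0.0416, 0.297]
eef_rot: [-0.088, 0.852, 0.492, 0.156]
wrist_force: [1.5, -0.5, 0.1]
opening: 1.0
grasp_force: 0.0
```

```bash
python3 - <<'E'
from h import *
P,r,s=tcp(); print(P,s["wrist_force"])
p=imaging.camera("wrist"); full=np.zeros(p["depth"].shape+(3,)); v,u=np.nonzero(p["depth"]>0); full[v,u]=pts(p)
d=full-c0; x=d@tx; y=d@ty; z=full[...,2]
m=(z>.028)&(z<.045)&(x>-.06)&(x<.035)&(abs(y)>.024)&(abs(y)<.038); print("wall",m.sum(),np.polyfit(x[m],z[m],1).round(4))
m=(z>-.006)&(z<.012)&(x>-.02)&(x<.06)&(abs(y)<.024); print("floor",np.polyfit(x[m],z[m],1).round(4))
t=imaging.camera("top")
for n in ["jar","beaker","timer"]:
    for q in models.recognise(t,n)[:1]: print(n,np.round(q["centre"]),q["confidence"])
cv2.imwrite("pics/v8.png",np.hstack([cv2.resize(t["image"],(400,300)),cv2.resize(p["image"],(400,300))]))
E
```

```text
[ 0.39524698 -0.04156778  0.29701951] [ 1.50408855 -0.51806907  0.13942244]
wall 1033 [0.0042 0.0369]
floor [-0.0014  0.0037]
jar [264. 137.] 0.59
beaker [386. 214.] 0.94
timer [220. 139.] 0.69
```

View pics/v8.png

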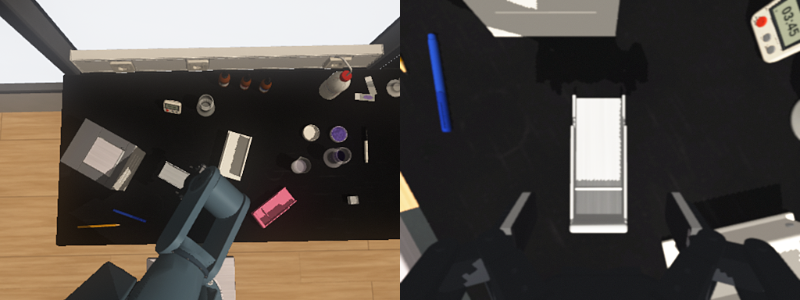

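The empty tray stands flat and free at (600,165). The flap is shut at (105,155), no tubes are outside the bin, and the jar, beaker and timer have not moved.

```bash
python3 -c "
from bench import ctrl
print(ctrl.hand_in())"
```

```text
the job is handed in; nothing more can be done
None
```

The job is handed in, no verdict returned: both tubes were poured into the bin, the flap reads shut, the empty tray stands flat and let go on the bench, and the jar, beaker and timer are where they were.

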